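# Lock the bench stock away in the roll-top locker

### The job

Lock the loose stock (the solder spool, round tub, black tape and capacitor, as many as are on the desk) away in the roll-top locker. Set the code by turning each dial's white pointer to its colour, red on the front dial, yellow on the middle one and blue on the rear one, and stand the red carton from the locker's roof upright on the desk; only then raise the shutter fully and put the things inside. Finally pull the shutter fully down, still with the code set, and then turn any one dial at least an eighth of a turn off its colour; leave the coffee cup and the masking tape alone.

Things in the scene. Friction and masses are not known exactly. Their poses are not given: they have to be found in the camera images.
- locker: Grey bench locker, fixed; origin on the desk under the middle of its compartment; x axis from its front to its back (away from the robot), y to its left, z up. The compartment's floor is 12 mm above the desk, clear inside x -110 to 122 mm, y -130 to 130 mm. Front wall 53 mm high, 12 mm thick; side cheeks 12 mm thick, up to 177 mm high; shutter up, it is open above from x -110 to 18 mm.
- shutter (a joint): slatted wooden roller shutter in circular side tracks about a level axis along the locker's y through x 0, z 55 mm (outer radius 110 mm); rad: 0 fully down, 1.75 fully up at its stop. Light (250 g): let go below about half way it drops back down; in its upper third it stays up by itself.
- shutter_handle (a point): middle of the shutter's black grip, a level bar 26 mm long (along locker y), 16 mm thick, on a stem, 37 mm off the slats. At joint q it lies at locker x = -0.147 cos(q + 0.10), y 0, z = 0.055 + 0.147 sin(q + 0.10) m: low in front when down, over the roof's front edge when up. Pinched by its two ends from above it turns between the fingers as it travels.
- carton_mid (a point): centre of the red carton, 60 x 60 x 91 mm, 90 g, loose; its z axis is up when it stands. At the start it stands on the locker's roof shelf, where it blocks the hand that raises the shutter. The desk to the locker's left is free to stand it on.
- dial_front (a joint): the front dial of the lock (nearest the robot); rad, positive anticlockwise seen from above, stops at -2.8 and 2.8, stays where it is left. At 0 its pointer aims along the locker's -x.
- grip_front (a point): on the front dial's upright axis, half way up its black grip bar (42 mm long, 12 mm thick, 22 mm high, top 149 mm above the desk). The bar's length is the point's x axis, its white pointer line is at the -x end.
- pointer_front (a point): the point that the front dial's white pointer aims at, 30 mm from the dial's axis
- mark_front (a point): the red spot (9 mm) on the white ring round the front dial, 30 mm from the dial's axis; the ring also has spots of three other colours, and is turned differently from start to start. The front dial's code colour is red.
- dial_middle (a joint): the middle dial of the lock (the middle one); rad, positive anticlockwise seen from above, stops at -2.8 and 2.8, stays where it is left. At 0 its pointer aims along the locker's -x.
- grip_middle (a point): on the middle dial's upright axis, half way up its black grip bar (42 mm long, 12 mm thick, 22 mm high, top 149 mm above the desk). The bar's length is the point's x axis, its white pointer line is at the -x end.
- pointer_middle (a point): the point that the middle dial's white pointer aims at, 30 mm from the dial's axis
- mark_middle (a point): the yellow spot (9 mm) on the white ring round the middle dial, 30 mm from the dial's axis; the ring also has spots of three other colours, and is turned differently from start to start. The middle dial's code colour is yellow.
- dial_rear (a joint): the rear dial of the lock (farthest from the robot); rad, positive anticlockwise seen from above, stops at -2.8 and 2.8, stays where it is left. At 0 its pointer aims along the locker's -x.
- grip_rear (a point): on the rear dial's upright axis, half way up its black grip bar (42 mm long, 12 mm thick, 22 mm high, top 149 mm above the desk). The bar's length is the point's x axis, its white pointer line is at the -x end.
- pointer_rear (a point): the point that the rear dial's white pointer aims at, 30 mm from the dial's axis
- mark_rear (a point): the blue spot (9 mm) on the white ring round the rear dial, 30 mm from the dial's axis; the ring also has spots of three other colours, and is turned differently from start to start. The rear dial's code colour is blue.
- solder_spool_mid (a point): centre (half-way up) of the solder spool, standing on end: green flanges 64 mm across, 46 mm high, 380 g, a bit of wire sticking out at one side; grip it across the flanges; loose, on the desk; not there in every run
- tub_round_mid (a point): centre (half-way up) of the round clear parts tub with pink lid, 40 mm high, 64 mm across along this point's y axis (68 mm along x, with the tab), 40 g; loose, on the desk; not there in every run
- tape_black_mid (a point): centre (half-way up) of the roll of black tape lying flat, 52 mm across, 19 mm high, 50 g; loose, on the desk; not there in every run
- capacitor_mid (a point): centre (half-way up) of the blue capacitor can standing on end, 30 mm across, 50 mm high without its wires, 30 g; loose, on the desk; not there in every run
- coffee_cup_mid (a point): bystander: centre of a patterned coffee cup, 78 mm across, 68 mm high, half full; to be left alone
- masking_mid (a point): bystander: centre of a roll of masking tape lying flat, 100 mm across, 25 mm high; to be left alone
- roof_mid (a point): middle of the top of the locker's flat roof shelf over its rear part (locker x 55 to 131 mm, y -142 to 142 mm, 177 mm above the desk). The bench's instrument shelf hangs some 0.15 m behind it from about 0.3 m up, so a wrist that leans back towards the robot (about 25 degrees) has more room there
- pod_mid (a point): middle of the top of the lock pod on the locker's right side (locker x -122 to 130 mm, y -143 to -247 mm, 112 mm high); the three dials stand on it in a row along x, 74 mm apart. A tall dark green amplifier stands on the desk about 0.2 m to the pod's right, towards the back

How it is judged (in metres and radians):
On the way, in this order (a step that is already met when the one before it is completed fails the run):
1. all three dials point at their code colours (horizontal distance between pointer_front and mark_front below 0.007 m and horizontal distance between pointer_middle and mark_middle below 0.007 m and horizontal distance between pointer_rear and mark_rear below 0.007 m), for 0.2 s.
2. the shutter is up and stays up, with the red carton standing on the desk (value of joint shutter above 1.5 rad and contact force between shutter and the fingers below 0.1 N and height (world z) of carton_mid below 0.06 m and angle between carton_mid's own z axis and vertical below 0.2 rad), for 0.2 s.
3. all the stock is inside and the shutter is fully down (x of solder_spool_mid in the frame of locker between -0.105 and 0.115 m and y of solder_spool_mid in the frame of locker between -0.125 and 0.125 m and z of each of solder_spool_mid, tub_round_mid, tape_black_mid, capacitor_mid in the frame of locker below 0.08 m and x of tub_round_mid in the frame of locker between -0.105 and 0.115 m and y of tub_round_mid in the frame of locker between -0.125 and 0.125 m and x of tape_black_mid in the frame of locker between -0.105 and 0.115 m and y of tape_black_mid in the frame of locker between -0.125 and 0.125 m and x of capacitor_mid in the frame of locker between -0.105 and 0.115 m and y of capacitor_mid in the frame of locker between -0.125 and 0.125 m and value of joint shutter below 0.06 rad), for 0.2 s.
At the end, for the whole second after the job is handed in: every item present lies within the compartment (centre between the walls and less than 80 mm up), at rest; shutter down to within 0.06 rad; red carton upright (within 0.2 rad) on the desk; at least one dial's pointer 20 mm or more (about 39 degrees) off its code mark (all of step 3 and height (world z) of carton_mid below 0.06 m and angle between carton_mid's own z axis and vertical below 0.2 rad and (horizontal distance between pointer_front and mark_front above 0.02 m or horizontal distance between pointer_middle and mark_middle above 0.02 m or horizontal distance between pointer_rear and mark_rear above 0.02 m) and linear speed of each of solder_spool, tub_round, tape_black, capacitor, carton_red below 0.05 m/s); the robot touches nothing.
It fails at once if the shutter is moved (over 0.12 rad) while the code is not set (a pointer more than about 20 degrees off) (value of joint shutter above 0.12 rad and (horizontal distance between pointer_front and mark_front above 0.0105 m or horizontal distance between pointer_middle and mark_middle above 0.0105 m or horizontal distance between pointer_rear and mark_rear above 0.0105 m)).
It fails at once if the coffee cup is shoved (over 40 mm) or tipped (distance of coffee_cup_mid from where it was at the start of the episode above 0.04 m or angle between coffee_cup_mid's own z axis and vertical above 0.4 rad).
It fails at once if the masking tape is shoved (over 40 mm) (distance of masking_mid from where it was at the start of the episode above 0.04 m).
Of solder_spool, tub_round, tape_black, capacitor only 2 to 3 are there at a start; the rules pass over those that are not, and their reading is None.
At some moment in a run one of solder_spool, tub_round, tape_black may be knocked a few centimetres aside while the robot is not near it.
It also fails if it takes over 210 s, if anything falls off the work surface, if the arm or the gripper's body presses on something with over 40 N, if the wrist force passes 120 N, or if a joint passes its speed limit or range.

### The arm

A 6-joint arm with a two-finger parallel gripper is mounted at the origin on a cart in front of the work surface, level with it; the furniture and walls round the work are solid. World frame = base frame: x ahead of the robot, y to its left, z up, the work surface at z = 0. Lengths are in mm, angles in rad, forces in N, time in s.
With the tool pointing down it reaches from about 300 to 775 mm from the base axis. Payload 14.6 kg.
Tool frame: the origin (TCP) lies between the finger pads; the fingertips stand 25 mm ahead of it and the grasp point (between the pads) lies 6 mm ahead of it; z points along the fingers, y is the line along which they close (so a half turn about z gives the same grasp; the last joint's range is limited). The gripper opens to 94 mm and grips with 3 to 60 N. Pads are 16 mm wide; open, the fingers measure 119 mm over their backs; the gripper's body (75 mm by 177 mm) begins 78 mm behind the grasp point.
Start: joints at [1.246, 0.3, 1.521, -0, 1.321, -0.067], TCP at [140.222, 531.815, 230.446] pointing down, gripper open.
Joint ranges: [-3.03, 3.03], [-0.79, 2.21], [0.23, 2.52], [-1.04, 4.18], [0, 3.07], [-2.55, 2.55]. Speed limits (rad/s): [2.22, 2.22, 2.57, 3.14, 3.14, 3.14].

### API

Orientations are given as [roll, pitch, yaw] about the fixed x, y, z axes, in that order (R = Rz(yaw) Ry(pitch) Rx(roll)).
In Python, from cell import manip gives the robot as it stands. The module is installed in compiled form; this text tells all that it offers.
- The arm moves only by the tool step_arm, never from a script. Its argument "series" is one flat list of numbers, 5 for each row, row after row: the shift along the world's x, y, z in mm, then the turn about the world's z in rad, then the closure, from 0 (fully open) to 1 (shut). In form: [dx, dy, dz, spin, jaw, dx, dy, dz, spin, jaw, ...]. A call has 1 to 20 rows; each row shifts and turns the commanded pose from where the row before left it; what a row does not reach is not made up. A row lasts 1/8 s, in which the tool goes at most 62.5 mm and 10.7 degrees, less where a joint would pass 70% of its speed; a pose out of reach is approached as far as the arm can. A call is refused whole if a number of a shift passes 62.5 or a number of a turn 0.188, either way. A call with a gripper value outside its range is refused whole. The fingers move at their own pace and stop on an object; "squeeze" is the grip in N (left out, the last holds). Time passes only in rows, so rows that do not move let the fingers close. It gives the time, the measured TCP pose, the force, the opening and the grip force at its end, in the units of the state.
- manip.read_state(): the state, without advancing time (a new reading comes with each control period).
- manip.camera(name): name is "scene" or "side" or "wrist"; returns (picture, depth): 400x640x3 uint8, blue, green, red; 400x640 float32, mm along the optical axis (not along the pixel's ray), 0 where there is no reading.
- manip.camera_info(name): a dict with "fovy" (degrees; the focal length in pixels is half the picture's height over the tangent of half this angle, whatever the lens; pixels are square), "cx", "cy" (the principal point, pixels), "k1" (the pictures are not rectified: a ray, as slopes to the right and down, at radius r is drawn at 1 + k1 r^2 times it, then the intrinsics apply), "eye" and "orientation" of the camera in the world. Camera axes: x right, y down, z forward; pixel columns grow to the right and rows downward; lengths in mm; the calibration is good to about 2 mm. A picture is of the moment at which its call begins: read the wrist's pose just before it. camera_info takes no time and is no camera call; for the wrist camera it gives the pose at the moment of the call.
- manip.sign_off(): hands the job in; it is judged then, once.
The state is a dict: "clock": time; "joints": joint angles; "qd": joint speeds; "effort": joint torques, N m; "eef_pos": TCP position; "eef_rot": TCP orientation; "wrist_force": force on the tool from outside, world axes, zero at the start; "moment": the same for the moment, N m; "finger_gap": finger opening in mm; "finger_force": force on a finger pad.
Only numpy, scipy, OpenCV 4.12 (cv2) and the standard library are available. Lean on these libraries where they do the work, as an engineer would, in place of code of your own. Each camera call takes 0.05 s, during which the arm holds its last target. There are 200 camera calls.

## Working session

There is one attempt and no reset: what is moved stays moved. The work goes in short steps, Python scripts to look and compute and a tool call to move; the robot and the scene stay as the last step left them, time stands still between calls to the robot, and variables do not carry over. Pictures are saved under pics/ and viewed, at most 14 in all, crops included, and the job is handed in when it is done.

Besides the shell and the picture viewer there is one more tool, called after "Emit:" as name(argument=value, ...) on one line, values as JSON. step_arm: Moves the arm, as the interface text tells. Its arguments: {"type":"object","properties":{"series":{"type":"array"},"squeeze":{"type":"number"}},"required":["series"]}

```bash
mkdir -p pics
cat > h.py <<'E'
import numpy as np, cv2
from scipy.spatial.transform import Rotation as R
from cell import manip
np.set_printoptions(precision=1,suppress=True)
def rot(o):
    o=np.array(o,float)
    return o if o.shape==(3,3) else R.from_euler('xyz',o).as_matrix()
def shot(n,save=None):
    inf=manip.camera_info(n); p,d=manip.camera(n)
    if save: cv2.imwrite('pics/'+save+'.png',p)
    return p,d,inf
def f(inf): return 200/np.tan(np.radians(inf['fovy'])/2)
def cloud(d,inf):
    """world xyz for every pixel"""
    F=f(inf); h,w=d.shape
    u,v=np.meshgrid(np.arange(w),np.arange(h))
    K=np.array([[F,0,inf['cx']],[0,F,inf['cy']],[0,0,1]])
    pts=cv2.undistortPoints(np.stack([u,v],-1).reshape(-1,1,2).astype(np.float64),K,np.array([inf['k1'],0,0,0,0.])).reshape(h,w,2)
    c=np.dstack([pts*d[...,None],d])
    return c@rot(inf['orientation']).T+np.array(inf['eye'])
def proj(P,inf):
    F=f(inf);c=(np.atleast_2d(P)-np.array(inf['eye']))@rot(inf['orientation'])
    s=c[:,:2]/c[:,2:]; s=s*(1+inf['k1']*(s**2).sum(1,keepdims=True))
    return s*F+[inf['cx'],inf['cy']]
E
python3 - <<'E'
from h import *
for n in ['scene','side','wrist']:
    p,d,i=shot(n,n+'0'); np.savez('pics/'+n+'0.npz',p=p,d=d); print(n,i)
s=manip.read_state(); print(s)
E
```

```text
scene {'fovy': 49.67770088137846, 'cx': 311.5553142857052, 'cy': 203.50501606112536, 'k1': -0.09115751453549006, 'eye': array([  98. , -850.7,  788.8]), 'orientation': array([-2.2,  0. , -0.5])}
side {'fovy': 48.158632025913164, 'cx': 313.6391768031791, 'cy': 193.1068171827231, 'k1': -0.1228323210317863, 'eye': array([ -18.8, -848.8,  829. ]), 'orientation': array([-2.2, -0. , -0.6])}
wrist {'fovy': 67.21305351387508, 'cx': 319.0006058958345, 'cy': 195.4067001727774, 'k1': -0.05479215528555206, 'eye': array([ 60.7, 553.5, 384. ]), 'orientation': array([ 2.9, -0. ,  1.3])}
{'clock': 0.15, 'joints': array([ 1.2,  0.3,  1.5, -0. ,  1.3, -0.1]), 'qd': array([ 0., -0., -0., -0., -0.,  0.]), 'effort': array([  0. , -53.2, -35.3,   0.1,   0. ,  -0. ]), 'eef_pos': array([140.2, 531.7, 230. ]), 'eef_rot': array([-3.1, -0. ,  2.9]), 'wrist_force': array([ 0.1,  0.9, -0. ]), 'moment': array([ 0., -0.,  0.]), 'finger_force': 0.0, 'finger_gap': 93.98256554273304}
```

View pics/scene0.png

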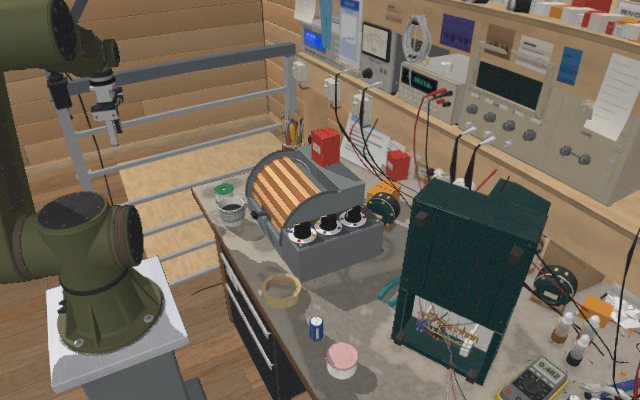

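View pics/wrist0.png

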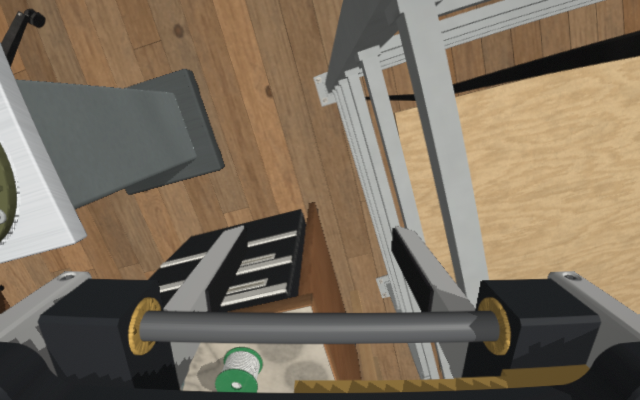

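The scene shows the locker with the shutter down, the dials at (302,232), (328,224) and (352,215), and the red carton on the roof at (325,145). The spool (222,190) is behind the cup (232,210). The masking tape is at (281,290), the capacitor at (316,328) and the tub at (342,360). The wrist view shows the spool at (238,370). Next I'll measure.

```bash
python3 - <<'E'
from h import *
C={}
for n in ['scene','side','wrist']:
    z=np.load(f'pics/{n}0.npz'); 
    i=manip.camera_info(n); C[n]=(z['p'],cloud(z['d'],i),z['d'],i)
def at(n,u,v,r=2): 
    c=C[n][1][v-r:v+r+1,u-r:u+r+1].reshape(-1,3); return np.median(c,0)
for nm,u,v in [('cart',325,145),('spool',222,188),('cup',232,208),('mask',281,290),('cap',316,322),('tub',342,352),('d1',302,232),('d2',328,224),('d3',352,215),('desk',330,300),('roof',345,170)]: print(nm,at('scene',u,v))
print('wspool',at('wrist',238,378))
# planes
for n in ['scene','side']:
    c=C[n][1]
    for z0,nm in [(0,'desk'),(177,'roof'),(112,'pod')]:
        m=(abs(c[...,2]-z0)<5)&(C[n][2]>0)&(c[...,0]>150)&(c[...,0]<900)&(abs(c[...,1])<400)
        m=m.astype(np.uint8)
        k,l,st,ce=cv2.connectedComponentsWithStats(m)
        for j in np.argsort(-st[1:,4])[:3]+1:
            P=c[l==j]; r=cv2.minAreaRect(P[:,:2].astype(np.float32)); print(n,nm,len(P),np.median(P[:,2]),np.array(r[0]),np.array(r[1]),r[2],cv2.boxPoints(r).tolist() if z0 else '')
    # color objects
    hsv=cv2.cvtColor(C[n][0],cv2.COLOR_BGR2HSV)
    for nm,lo,hi in [('red',(0,150,90),(8,255,255)),('red2',(172,150,90),(180,255,255)),('pink',(165,40,120),(180,150,255)),('pink0',(0,40,150),(8,140,255)),('blue',(100,120,60),(130,255,255)),('green',(55,120,60),(85,255,200))]:
        m=cv2.inRange(hsv,lo,hi); k,l,st,ce=cv2.connectedComponentsWithStats(m)
        for j in np.argsort(-st[1:,4])[:3]+1:
            if st[j,4]<25: continue
            P=c[l==j]; print(n,nm,st[j,4],ce[j],np.median(P,0),P.min(0),P.max(0))
E
python3 -c "
import cv2;a=cv2.imread('pics/scene0.png')[170:270,230:390];b=cv2.imread('pics/side0.png')
cv2.imwrite('pics/c1.png',cv2.resize(a,None,fx=5,fy=5,interpolation=cv2.INTER_CUBIC))"
```

```text
cart [652.9  94.2 245.1]
spool [407.6 339.   45.5]
cup [396.8 214.   42.4]
mask [ 398.9 -128.4   -0.7]
cap [ 404.2 -302.    51.7]
tub [ 416.7 -390.5   41.3]
d1 [480.7 -92.  127.6]
d2 [554.1 -93.6 128. ]
d3 [625.5 -96.9 132.4]
desk [ 489.9 -218.7   -0.9]
roof [692.4  47.6 177.4]
wspool [395.6 342.2  45.5]
scene desk 14333 0.001437175007595215 [614.2  -0.6] [799.8 571.5] 89.88938903808594 
scene desk 358 -0.5825155883656521 [ 398.2 -129.5] [63.8 57.6] 17.67046356201172 
scene desk 238 0.4663473360154171 [878.1 228.8] [325.1  72.6] 73.65349578857422 
scene roof 1018 177.14819963758998 [629.9 105.3] [147.3 303.8] 8.130889892578125 [[535.5548095703125, 245.29054260253906], [578.521484375, -55.446964263916016], [724.309814453125, -34.618011474609375], [681.3431396484375, 266.1195068359375]]
scene roof 138 176.88237578355955 [570.5 -32. ] [ 14.8 100.1] 89.56990051269531 [[520.3383178710938, -39.03982162475586], [620.4852905273438, -39.79160690307617], [620.5960083007812, -25.034526824951172], [520.4490356445312, -24.28274154663086]]
scene roof 28 176.8031944303616 [ 551.8 -392. ] [ 6.3 14.9
[... 3789 characters left out ...]
8.8 -848.8   -3. ] [ 469.5 -336.2  829. ]
side pink0 33 [323.5 145.6] [639.2 147.3 181.2] [636.8  91.6 175.1] [647.4 154.9 227.5]
side pink0 33 [471.1 353.1] [ 585.9 -541.7    6.4] [ 570.9 -567.1   -0.7] [ 605.3 -520.1   11.8]
side blue 612 [325.5  23.3] [753.8 290.7 484.3] [ -18.8 -848.8  442.8] [825.3 432.2 829. ]
side blue 452 [574.2  61.3] [ 763.6 -467.8  604.1] [ -18.8 -848.8  575.3] [ 768.1 -451.5  829. ]
side blue 229 [593.6 372.3] [ 752.  -741.5   26.5] [ 746.2 -753.7   -1.7] [ 766.8 -725.5   50.9]
side green 124 [230.7 178.1] [410.5 333.   45.3] [ -18.8 -848.8   41. ] [440.2 361.6 829. ]
side green 73 [433.1  72.8] [ 769.4 -135.4  474.9] [ -18.8 -848.8  468.4] [ 771.8 -105.9  829. ]
```

View pics/c1.png

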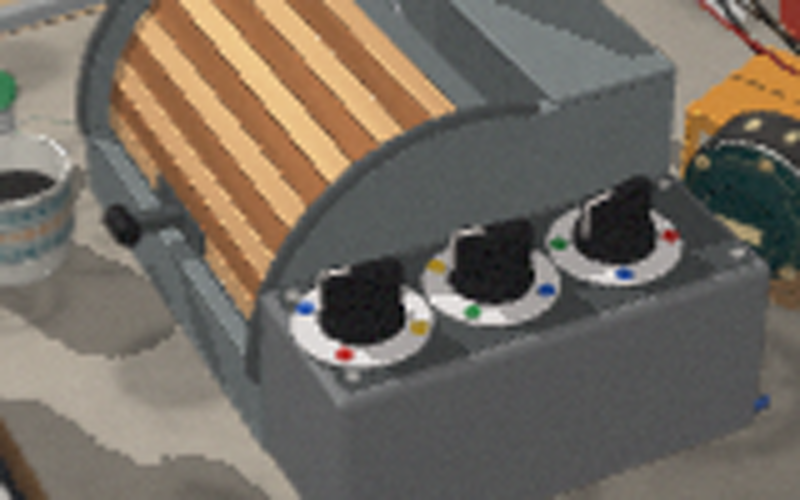

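View pics/side0.png

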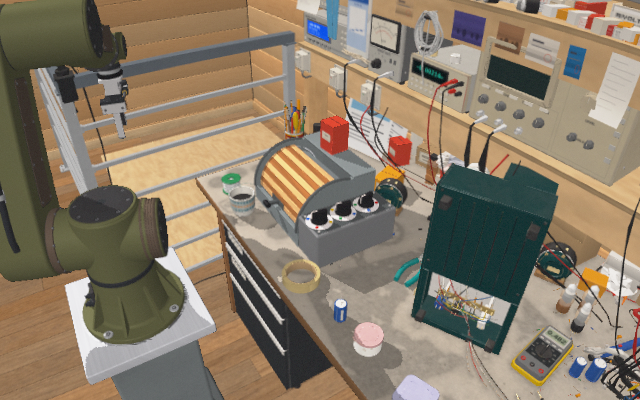

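The code marks are visible: red on the near side of the front dial, yellow at the left front of the middle dial, and blue at the right of the rear dial. I'll look from above with the wrist camera.

Emit:
step_arm(series=[25, -44, 8, 0.018, 0, 25, -44, 8, 0.018, 0, 25, -44, 8, 0.018, 0, 25, -44, 8, 0.018, 0, 25, -44, 8, 0.018, 0, 25, -44, 8, 0.018, 0, 25, -44, 8, 0.018, 0, 25, -44, 8, 0.018, 0, 25, -44, 8, 0.018, 0, 25, -44, 8, 0.018, 0, 25, -44, 8, 0.018, 0, 25, -44, 8, 0.018, 0, 25, -44, 8, 0.018, 0, 25, -10, 8, 0.018, 0, 0, 0, 0, 0, 0, 0, 0, 0, 0, 0])

```text
clock: 2.15
eef_pos: [489.7, -49.8, 342.0]
eef_rot: [3.141, -0.001, 3.136]
wrist_force: [-0.7, 0.6, -0.2]
finger_gap: 93.7
finger_force: 0.0
```

```bash
cat > d.py <<'E'
from h import *
import sys
s=manip.read_state(); print(s['clock'],s['eef_pos'],s['eef_rot'].round(3),s['joints'].round(2))
p,d,i=shot('wrist',sys.argv[1]); np.savez('pics/%s.npz'%sys.argv[1],p=p,d=d,inf=np.array([i],dtype=object)); print(i['eye'],i['orientation'].round(3))
E
python3 d.py w1
```

```text
2.15 [489.7 -49.8 342. ] [ 3.1 -0.   3.1] [-0.2  0.1  1.5  0.   1.5 -1.7]
[407.6 -48.5 496.2] [ 2.9 -0.   1.6]
```

View pics/w1.png

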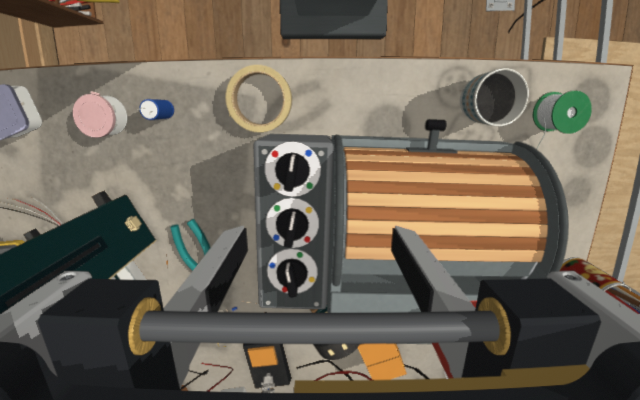

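This view shows everything. The dials are at about (293,169), (292,223) and (292,272). The tub is at (97,115), the capacitor at (156,109), the spool at (570,112) and the handle at (436,127). I'll extract the marks and pointers.

```bash
cat > dial.py <<'E'
from h import *
import sys
z=np.load(sys.argv[1],allow_pickle=True); p,d,i=z['p'],z['d'],z['inf'][0]
c=cloud(d,i); Rm=rot(i['orientation']); e=np.array(i['eye'])
def onz(m,z0):
    F=f(i);u=np.argwhere(m)[:,::-1].astype(float)
    K=np.array([[F,0,i['cx']],[0,F,i['cy']],[0,0,1]])
    q=cv2.undistortPoints(u.reshape(-1,1,2),K,np.array([i['k1'],0,0,0,0.])).reshape(-1,2)
    r=np.c_[q,np.ones(len(q))]@Rm.T; return e+r*((z0-e[2])/r[:,2:])
hsv=cv2.cvtColor(p,cv2.COLOR_BGR2HSV)
if __name__=='__main__':
    pts=[np.array(x) for x in eval(sys.argv[2])]
    for n,(u,v) in enumerate(pts):
        yy,xx=np.mgrid[:400,:640]; near=(xx-u)**2+(yy-v)**2<32**2
        ring=near&(abs(c[...,2]-119)<6)&(hsv[...,1]<40)&(hsv[...,2]>150)
        zr=np.median(c[ring][:,2]); P=onz(ring,zr)[:,:2]
        # circle centre from hull of ring
        hull=cv2.convexHull(P.astype(np.float32)); (ctr,r)=cv2.minEnclosingCircle(hull)
        hx=hull[:,0]; A=np.c_[2*hx,np.ones(len(hx))]; s=np.linalg.lstsq(A,(hx**2).sum(1),rcond=None)[0][:2]
        print(n,'ring z',zr,'minenc',np.array(ctr),r,'fit',s)
        for nm,lo,hi in [('red',(0,130,80),(7,255,255)),('red_',(173,130,80),(180,255,255)),('yel',(15,110,80),(33,255,255)),('blu',(100,110,60),(130,255,255)),('grn',(45,90,40),(90,255,255))]:
            m=(cv2.inRange(hsv,lo,hi)>0)&near&(abs(c[...,2]-119)<8)
            if m.sum()<5: continue
            q=onz(m,zr).mean(0)[:2]-s; print('  ',nm,m.sum(),q,np.hypot(*q),np.degrees(np.arctan2(q[1],q[0])))
        blk=near&(c[...,2]>142)&(c[...,2]<154); B=onz(blk,149)[:,:2]
        (bc,bs,ba)=cv2.minAreaRect(B.astype(np.float32)); print('   bar',B.mean(0),np.array(bs),ba, np.linalg.svd(B-B.mean(0))[2][0])
        w=blk&(hsv[...,2]>120); q=onz(w,149)[:,:2].mean(0)-s; print('   white',w.sum(),q,np.degrees(np.arctan2(q[1],q[0])))
E
python3 dial.py pics/w1.npz "[(293,169),(292,223),(292,271)]"
python3 - <<'E'
from h import *
z=np.load('pics/w1.npz',allow_pickle=True);p,d,i=z['p'],z['d'],z['inf'][0];c=cloud(d,i)
hsv=cv2.cvtColor(p,cv2.COLOR_BGR2HSV)
for z0,nm in [(177,'roof'),(112,'pod')]:
    m=((abs(c[...,2]-z0)<4)&(c[...,0]>400)&(c[...,0]<760)&(abs(c[...,1])<300)).astype(np.uint8)
    k,l,st,ce=cv2.connectedComponentsWithStats(m)
    for j in np.argsort(-st[1:,4])[:3]+1:
        P=c[l==j]; r=cv2.minAreaRect(P[:,:2].astype(np.float32)); print(nm,len(P),np.median(P[:,2]),cv2.boxPoints(r).round(1).tolist(),r[2])
def top(name,u,v,zlo,zhi,r=45):
    yy,xx=np.mgrid[:400,:640]; m=((xx-u)**2+(yy-v)**2<r*r)&(c[...,2]>zlo)&(c[...,2]<zhi)
    P=c[m]; x,rr=cv2.minEnclosingCircle(P[:,:2].astype(np.float32)); print(name,m.sum(),np.median(P[:,2]),'mean',P.mean(0),'enc',np.array(x),rr)
top('tub',97,115,33,50,34);top('cap',156,109,42,60,26);top('spool',567,112,40,52,32);top('cup',495,98,60,80);top('mask',258,98,18,32)
top('handle',436,127,40,90,12)
E
python3 -c "
import cv2;a=cv2.imread('pics/w1.png')[130:310,230:350]
cv2.imwrite('pics/c2.png',cv2.resize(a,None,fx=3.3,fy=3.3,interpolation=cv2.INTER_CUBIC))"
```

```text
0 ring z 116.30026462265232 minenc [484.1 -81.2] 41.41271209716797 fit [483.9 -81.8]
   red 31 [-21.5 -22.8] 31.349401468666546 -133.21154691469576
   yel 32 [ 21.  -22.1] 30.451680143742422 -46.528200764565014
   blu 27 [-22.4  19.8] 29.939091209435258 138.5096767971161
   grn 23 [20.1 20.3] 28.600080959859408 45.229336381847176
   bar [481.9 -81.8] [12. 43.] 80.48225402832031 [ 1.  -0.2]
   white 63 [-9.9  1.1] 173.43574563341863
1 ring z 116.34842819956685 minenc [558.  -85.8] 46.3494873046875 fit [559.  -87.9]
   red 21 [21.  22.5] 30.787290607370444 46.879982965806946
   yel 32 [-21.5  25.3] 33.22103659782909 130.39806102492958
   blu 24 [ 18.  -20.4] 27.197569517021066 -48.47880736783901
   grn 29 [ -8.  -10.5] 13.22089092889105 -127.3642038283035
   bar [554.8 -84.4] [11.9 44.2] 78.80770874023438 [ 1.  -0.2]
   white 51 [-14.5   5.3] 159.76182986568813
2 ring z 116.44331410176815 minenc [622.2 -87.8] 42.4307975769043 fit [622.4 -88.5]
   red 21 [ 36.8 -11.3] 38.49014706075944 -17.094993806718684
   yel 23 [20.9 28.1] 35.03156606823389 53.42926528242485
   blu 21 [ -2.3 -27.2] 
[... 1156 characters left out ...]
-18.700000762939453], [455.8999938964844, -29.299999237060547], [462.8999938964844, -29.0], [462.3999938964844, -18.399999618530273]] 2.3709404468536377
tub 1472 39.180746526911065 mean [ 410.9 -390.4   39. ] enc [ 410.1 -392.7] 34.59281921386719
cap 379 49.670680443837625 mean [ 405.1 -293.7   49.4] enc [ 405. -296.] 16.09589958190918
spool 1360 46.30945187673669 mean [409.8 332.6  46.1] enc [409.2 332.8] 33.19736862182617
cup 643 66.58949319144222 mean [389.9 208.9  65.7] enc [391.4 205.7] 40.265316009521484
mask 1451 23.954994544127942 mean [ 392.8 -139.6   23.8] enc [ 399.3 -137.2] 55.42951202392578
handle 317 75.2842648145978 mean [433.  112.4  74.9] enc [432.6 114.4] 15.828784942626953
```

View pics/c2.png

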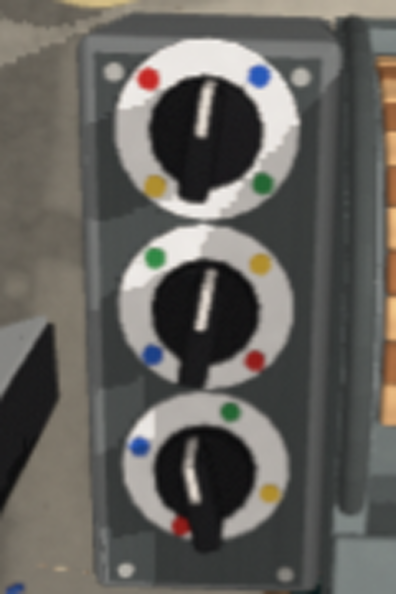

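Pointer to mark turns: front about +56°, middle about −38°, rear about +57°. I'll start with the front dial, fingers half closed so they clear the cheek.

Emit:
step_arm(series=[-7, -33, -10, -0.165, 0.5, 0, 0, -40, 0, 0.5, 0, 0, -40, 0, 0.5, 0, 0, -40, 0, 0.5, 0, 0, -40, 0, 0.5, 0, 0, -17, 0, 0.5, 0, 0, 0, 0, 0.5, 0, 0, 0, 0, 1, 0, 0, 0, 0, 1, 0, 0, 0, 0, 1, 0, 0, 0, 0, 1], squeeze=15)

```text
clock: 3.58
eef_pos: [483.2, -83.9, 155.8]
eef_rot: [-3.14, 0.001, 2.971]
wrist_force: [-3.6, -7.7, 1.5]
finger_gap: 12.0
finger_force: 15.0
```

Emit:
step_arm(series=[0, 0, 0, 0.162, 1, 0, 0, 0, 0.162, 1, 0, 0, 0, 0.162, 1, 0, 0, 0, 0.162, 1, 0, 0, 0, 0.162, 1, 0, 0, 0, 0.162, 1, 0, 0, 0, 0, 1, 0, 0, 0, 0, 1])

```text
clock: 4.58
eef_pos: [487.8, -72.2, 155.9]
eef_rot: [-3.124, -0.014, -2.359]
wrist_force: [14.5, -17.2, -7.4]
finger_gap: 18.0
finger_force: 13.7
```

Emit:
step_arm(series=[0, 0, 0, 0, 0.6, 0, 0, 0, 0, 0.6, 0, 0, 20, 0, 0.6, 0, 0, 40, -0.15, 0.6, 0, 0, 50, -0.18, 0.6, 0, 0, 50, -0.18, 0, 0, 0, 20, -0.18, 0, 0, 0, 0, -0.18, 0, 0, 0, 0, 0, 0])

```text
clock: 5.7
eef_pos: [485.8, -69.9, 335.1]
eef_rot: [-3.132, -0.015, 3.056]
wrist_force: [0.1, -0.4, 0.2]
finger_gap: 74.2
finger_force: 0.0
```

```bash
python3 d.py w2
python3 - <<'E'
import cv2,numpy as np
from h import *
z=np.load('pics/w2.npz',allow_pickle=True);i=z['inf'][0]
P=[(483,-83,116),(557,-85.5,116),(631,-88,116)]
q=proj(np.array(P,float),i);print(q)
p=z['p'];ims=[]
for u,v in q.astype(int):
    y0=max(0,min(400-80,v-40));x0=max(0,u-40); ims.append(cv2.resize(p[y0:y0+80,x0:x0+80],None,fx=3.3,fy=3.3,interpolation=cv2.INTER_CUBIC))
cv2.imwrite('pics/c3.png',np.hstack(ims))
E
```

```text
5.7 [485.8 -69.9 335.1] [-3.1 -0.   3.1] [-0.2  0.1  1.5 -0.   1.5 -1.7]
[406.3 -60.7 490.4] [2.9 0.  1.5]
[[309.2 176.7]
 [312.6 231. ]
 [315.7 280. ]]
```

View pics/c3.png

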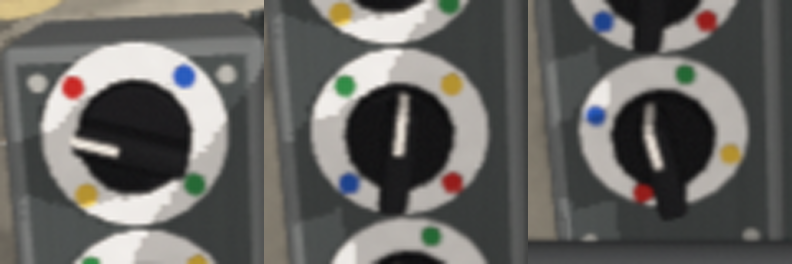

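The front dial has overshot by about 30°, because joint 6 came close to its limit and the grasp shifted. I'll measure accurately, then use a half-turned wrist from now on.

```bash
cat > bars.py <<'E'
from h import *
import sys
sys.argv=[sys.argv[0],sys.argv[1]]
from dial import *
T=[(483.2,-82.9,'red',-133.8),(557.3,-85.4,'yel',131),(631.5,-88.0,'blu',-112.8)]
col={'red':((0,130,80),(7,255,255)),'yel':((15,110,80),(33,255,255)),'blu':((100,110,60),(130,255,255))}
full=onz(np.ones((400,640),bool),117).reshape(400,640,3)
top=onz(np.ones((400,640),bool),149).reshape(400,640,3)
for x,y,k,a0 in T:
    rr=np.hypot(full[...,0]-x,full[...,1]-y)
    m=(cv2.inRange(hsv,*col[k])>0)&(rr>20)&(rr<38)
    q=full[m].mean(0)[:2]-[x,y] if m.any() else [0,0]
    rt=np.hypot(top[...,0]-x,top[...,1]-y)
    b=(rt<27)&(c[...,2]>141)&(c[...,2]<156); B=top[b][:,:2]; mu=B.mean(0)
    w=b&(hsv[...,2]>110); W=top[w][:,:2].mean(0) if w.any() else mu
    dr=np.linalg.svd(B-mu,full_matrices=False)[2][0]; dr=dr*np.sign(dr@(W-mu))
    ap=np.degrees(np.arctan2(dr[1],dr[0])); am=np.degrees(np.arctan2(q[1],q[0]))
    print(k,'mark',am,m.sum(),q,'pointer',ap,len(B),mu,'turn needed',(am-ap+180)%360-180)
E
python3 bars.py pics/w2.npz; python3 bars.py pics/w1.npz
```

```text
red mark -133.89082250314826 28 [-20.8 -21.6] pointer -109.07424321892042 373 [482.  -82.4] turn needed -24.816579284227828
yel mark 131.1996192755207 30 [-19.8  22.6] pointer 169.1828969272141 310 [554.7 -84.4] turn needed -37.98327765169341
blu mark -112.89832140275078 20 [-11.7 -27.8] pointer -172.63373185303817 268 [627.2 -87.5] turn needed 59.73541045028739
red mark -133.936088243225 31 [-20.8 -21.6] pointer 170.0168702661171 358 [481.8 -81.7] turn needed 56.047041490657875
yel mark 131.31243312039678 32 [-20.   22.8] pointer 168.84529726262832 306 [554.7 -84.4] turn needed -37.532864142231546
blu mark -113.03324271690298 21 [-11.7 -27.6] pointer -171.3674289617985 273 [627.3 -87.1] turn needed 58.334186244895534
```

Emit:
step_arm(series=[-3, -13, -10, -0.182, 0.5, 0, 0, -10, -0.182, 0.5, 0, 0, -10, -0.182, 0.5, 0, 0, -10, -0.182, 0.5, 0, 0, -10, -0.182, 0.5, 0, 0, -10, -0.182, 0.5, 0, 0, -10, -0.182, 0.5, 0, 0, -10, -0.182, 0.5, 0, 0, -10, -0.182, 0.5, 0, 0, -10, -0.182, 0.5, 0, 0, -10, 0, 0.5])

```text
clock: 7.12
eef_pos: [482.8, -83.0, 224.5]
eef_rot: [-3.131, -0.015, 1.239]
wrist_force: [0.1, -0.3, 0.4]
finger_gap: 46.9
finger_force: 0.0
```

Emit:
step_arm(series=[0, 0, -35, 0, 0.5, 0, 0, -34, 0, 0.5, 0, 0, 0, 0, 1, 0, 0, 0, 0, 1, 0, 0, 0, 0, 1, 0, 0, 0, 0, 1, 0, 0, 0, -0.145, 1, 0, 0, 0, -0.145, 1, 0, 0, 0, -0.145, 1, 0, 0, 0, 0, 1])

```text
clock: 8.38
eef_pos: [484.2, -83.6, 157.0]
eef_rot: [-3.135, -0.017, 0.798]
wrist_force: [7.9, -3.9, -3.4]
finger_gap: 12.2
finger_force: 15.0
```

Emit:
step_arm(series=[0, 0, 0, 0, 0.5, 0, 0, 0, 0, 0.5, 0, 0, 40, 0, 0.5, 24, 0, 0, -0.164, 0.5, 24, 0, 0, -0.164, 0.5, 24, -1, 0, -0.164, 0.5, 0, 0, 0, -0.164, 0.5, 0, 0, 0, -0.164, 0.5, 0, 0, 0, -0.166, 0.5, 0, 0, 0, 0, 0.5])

```text
clock: 9.62
eef_pos: [554.8, -84.0, 196.1]
eef_rot: [-3.131, -0.015, -0.185]
wrist_force: [-0.2, -0.7, 0.3]
finger_gap: 46.9
finger_force: 0.0
```

Emit:
step_arm(series=[1, -1, -40, 0, 0.5, 0, 0, 0, 0, 1, 0, 0, 0, 0, 1, 0, 0, 0, 0, 1, 0, 0, 0, 0, 1, 0, 0, 0, -0.165, 1, 0, 0, 0, -0.165, 1, 0, 0, 0, -0.165, 1, 0, 0, 0, -0.165, 1, 0, 0, 0, 0, 1])

```text
clock: 10.88
eef_pos: [556.4, -85.7, 157.2]
eef_rot: [-3.131, -0.017, -0.845]
wrist_force: [-0.9, -4.7, 6.4]
finger_gap: 11.9
finger_force: 15.0
```

Emit:
step_arm(series=[0, 0, 0, 0, 0.5, 0, 0, 0, 0, 0.5, 0, 0, 40, 0, 0.5, 25, 0, 0, 0.162, 0.5, 25, -1, 0, 0.162, 0.5, 24, -1, 0, 0.162, 0.5, 0, 0, 0, 0.162, 0.5, 0, 0, 0, 0.162, 0.5, 0, 0, 0, 0.162, 0.5, 0, 0, 0, 0, 0.5])

```text
clock: 12.12
eef_pos: [629.9, -86.9, 195.9]
eef_rot: [-3.131, -0.015, 0.126]
wrist_force: [0.2, -0.8, -0.5]
finger_gap: 47.0
finger_force: 0.0
```

Emit:
step_arm(series=[1, -1, -40, 0, 0.5, 0, 0, 0, 0, 1, 0, 0, 0, 0, 1, 0, 0, 0, 0, 1, 0, 0, 0, 0, 1, 0, 0, 0, 0.171, 1, 0, 0, 0, 0.171, 1, 0, 0, 0, 0.171, 1, 0, 0, 0, 0.171, 1, 0, 0, 0, 0.171, 1, 0, 0, 0, 0.171, 1, 0, 0, 0, 0, 1])

```text
clock: 13.62
eef_pos: [631.6, -89.3, 157.4]
eef_rot: [-3.135, -0.014, 1.153]
wrist_force: [4.3, -7.6, 1.4]
finger_gap: 11.9
finger_force: 15.0
```

Emit:
step_arm(series=[0, 0, 0, 0, 0.5, 0, 0, 0, 0, 0.5, 0, 0, 40, 0, 0.5, -10, 4, 15, 0.177, 0.5, -13, 4, 15, 0.177, 0.5, -13, 4, 15, 0.177, 0.5, -13, 4, 15, 0.177, 0.5, -13, 4, 15, 0.177, 0.5, -13, 4, 15, 0.177, 0.5, -13, 4, 15, 0.177, 0.5, -13, 4, 15, 0.177, 0, -13, 4, 15, 0.177, 0, -13, 4, 15, 0.177, 0, -13, 4, 0, 0.177, 0, 0, 0, 0, 0, 0])

```text
clock: 15.5
eef_pos: [490.6, -43.7, 346.6]
eef_rot: [-3.132, -0.014, 3.098]
wrist_force: [1.1, -0.7, -0.4]
finger_gap: 92.2
finger_force: 0.0
```

```bash
python3 d.py w3; python3 bars.py pics/w3.npz
```

```text
15.5 [490.6 -43.7 346.6] [-3.1 -0.   3.1] [-0.2  0.1  1.5 -0.   1.6 -1.7]
[410.7 -37.8 501.8] [2.9 0.  1.5]
red mark -134.30811167380807 29 [-21.  -21.5] pointer -134.2813689608261 361 [482.  -81.8] turn needed -0.02674271298198505
yel mark 131.16532933547487 27 [-20.   22.8] pointer 132.03772636515723 317 [554.8 -83.9] turn needed -0.8723970296823609
blu mark -113.25471475123273 20 [-11.9 -27.7] pointer -113.41631717434859 293 [627.7 -86.9] turn needed 0.16160242311588036
```

The code is set within 1°. Now I'll measure the carton's pose and check the desk to the left.

Run:
```python
from h import *
for n in ['scene','side']:
    p,d,i=shot(n,n+'1'); c=cloud(d,i)
    hsv=cv2.cvtColor(p,cv2.COLOR_BGR2HSV)
    for zl,zh in [(263,274),(185,262)]:
        m=(c[...,2]>zl)&(c[...,2]<zh)&(c[...,0]>600)&(c[...,0]<730)&(c[...,1]>30)&(c[...,1]<220)
        P=c[m]; r=cv2.minAreaRect(P[:,:2].astype(np.float32)); print(n,m.sum(),np.median(P[:,2]),np.array(r[0]),np.array(r[1]),r[2],P.min(0),P.max(0)); print(cv2.boxPoints(r))
    # obstacles left of the locker
    m=(c[...,2]>10)&(c[...,2]<300)&(c[...,0]>380)&(c[...,0]<720)&(c[...,1]>262)&(c[...,1]<480)
    P=c[m]; print('left',len(P),P.min(0) if len(P) else '',P.max(0) if len(P) else '')
    m=(abs(c[...,2])<4)&(c[...,0]>380)&(c[...,1]>262); print('desk', c[m].min(0),c[m].max(0))
```

```text
scene 253 268.8691291400163 [683.4 123.1] [91.6 65.8] 0.779536247253418 [637.4  90.  263. ] [729.2 155.9 273.4]
[[637.2 155.4]
 [638.1  89.6]
 [729.7  90.8]
 [728.8 156.6]]
scene 699 224.27361868019636 [674.5 110.9] [65.2 93.6] 71.83936309814453 [636.9  87.9 185. ] [728.9 156.  262. ]
[[619.9  94.5]
 [708.9  65.3]
 [729.2 127.2]
 [640.2 156.4]]
left 423 [381.4 298.3  10. ] [719.9 455.8 180.3]
desk [380.  262.2  -3.9] [1160.5  473.2    3.9]
side 154 268.06827243685206 [677.2 113.2] [60.6 93.4] 75.81616973876953 [639.2  89.  263.1] [729.1 154.  270.9]
[[624.6  95.3]
 [715.1  72.4]
 [729.9 131.2]
 [639.4 154. ]]
side 458 225.02653980247214 [674.3 111.7] [62.1 95.2] 73.21702575683594 [635.3  87.4 185.1] [728.5 154.5 261.9]
[[619.8  95.7]
 [710.9  68.3]
 [728.8 127.7]
 [637.7 155.2]]
left 694 [381.3 292.7  10.1] [719.7 478.9 199.4]
desk [380.  262.2  -4. ] [935.9 673.6   4. ]
```

Run:
```python
from h import *
for n in ['scene','side']:
    p,d,i=shot(n); c=cloud(d,i); hsv=cv2.cvtColor(p,cv2.COLOR_BGR2HSV)
    red=(cv2.inRange(hsv,(0,130,50),(9,255,255))|cv2.inRange(hsv,(171,130,50),(180,255,255)))>0
    g=np.dstack([np.gradient(c,axis=1),])
    N=np.cross(np.gradient(cv2.GaussianBlur(c,(0,0),1.5),axis=1),np.gradient(cv2.GaussianBlur(c,(0,0),1.5),axis=0)); N/=np.linalg.norm(N,axis=2,keepdims=True)+1e-9
    m=cv2.erode((red&(c[...,0]>620)&(c[...,0]<720)&(c[...,1]>60)&(c[...,1]<180)&(c[...,2]>182)).astype(np.uint8),np.ones((3,3)))>0
    print(n,m.sum())
    for k in range(2):
        f_=m&(abs(N[...,k])>0.85); P=c[f_]
        if len(P)<20: continue
        o=1-k; a=np.polyfit(P[:,o],P[:,k],1); print('face',k,len(P),'slope deg',np.degrees(np.arctan(a[0])),'at mid',P.mean(0))
    t=m&(abs(N[...,2])>0.85);P=c[t];print('top',len(P),P.mean(0),P.min(0),P.max(0))
    m=(c[...,2]>10)&(c[...,2]<300)&(c[...,0]>440)&(c[...,0]<720)&(c[...,1]>262)&(c[...,1]<480)
    P=c[m]; H=np.histogram2d(P[:,0],P[:,1],bins=[np.arange(440,721,40),np.arange(260,481,40)])[0]; print(H.astype(int))
```

```text
scene 681
face 0 141 slope deg -21.525951287117618 at mid [647.3 109.4 224.2]
face 1 165 slope deg -10.761114952987015 at mid [662.7  95.5 237.1]
top 142 [665.9 117.1 261.5] [642.9  91.3 199.5] [690.9 147.8 272. ]
[[  0   4   0   0   0]
 [  0   0   0   0   0]
 [  0   0   0   0   0]
 [  0   0   0   0   0]
 [  0   0   0   0   0]
 [  0   0   0   0  10]
 [  0   6   0 142  11]]
side 464
face 1 230 slope deg 6.0304908879118475 at mid [663.5  94.4 228. ]
top 45 [675.  105.1 264. ] [655.1  92.9 205.6] [695.  136.5 270.3]
[[  0   6   0   0   0]
 [  0   0   0   0   0]
 [  0   0   0   0   0]
 [  0   0   0   0   0]
 [  0   0   0   0   0]
 [  0   0   0  39  44]
 [ 10  24   0 184  98]]
```

Emit:
step_arm(series=[0, 31, 20, 0, 0, 26, 31, 4, 0, 0, 26, 31, 0, 0, 0, 26, 31, 0, 0, 0, 26, 31, 0, 0, 0, 26, 0, 0, 0, 0, 0, 0, 0, 0, 0])

```text
clock: 16.62
eef_pos: [621.9, 111.1, 368.3]
eef_rot: [-3.131, -0.017, 3.097]
wrist_force: [-0.8, -0.1, -0.3]
finger_gap: 93.9
finger_force: 0.0
```

```bash
python3 d.py w4
python3 - <<'E'
from h import *
z=np.load('pics/w4.npz',allow_pickle=True);p,d,i=z['p'],z['d'],z['inf'][0];c=cloud(d,i)
m=((abs(c[...,2]-268)<6)&(c[...,0]>600)&(c[...,0]<730)&(c[...,1]>60)&(c[...,1]<190)).astype(np.uint8)
k,l,st,ce=cv2.connectedComponentsWithStats(m)
j=1+np.argmax(st[1:,4]);P=c[l==j];r=cv2.minAreaRect(P[:,:2].astype(np.float32));print(len(P),np.median(P[:,2]),ce[j],np.array(r[0]),np.array(r[1]),r[2],cv2.boxPoints(r))
E
```

```text
16.625 [621.9 111.1 368.3] [-3.1 -0.   3.1] [ 0.1  0.5  1.  -0.   1.7 -1.4]
[542.5 117.1 523.8] [2.9 0.  1.5]
3827 268.4856449916631 [336.1 251.5] [669.1 125.2] [60.3 59.4] 2.542140007019043 [[637.7 153.5]
 [640.3  94.2]
 [700.5  96.9]
 [697.9 156.2]]
```

View pics/w4.png

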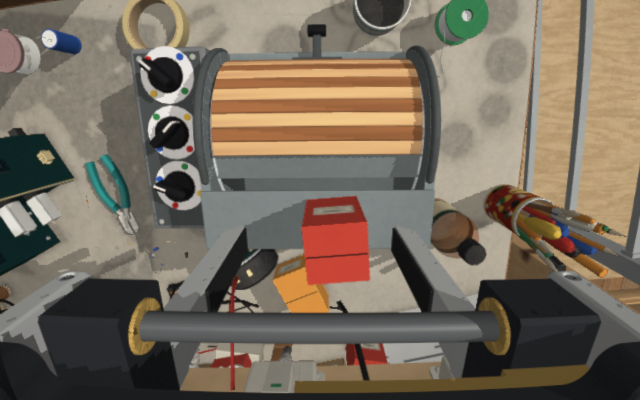

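The carton top centre is at (669,125,268), yawed +2.5°. The bottle and pencil pot are at the rear left, so I'll place the carton further forward.

Emit:
step_arm(series=[24, 7, 0, 0.045, 0, 23, 7, 0, 0.045, 0, 0, 0, -40, 0, 0, 0, 0, -40, 0, 0, 0, 0, -33, 0, 0, 0, 0, 0, 0, 0.5, 0, 0, 0, 0, 0.5, 0, 0, 0, 0, 0.5, 0, 0, 0, 0, 0.5], squeeze=12)

```text
clock: 17.8
eef_pos: [668.2, 125.0, 258.4]
eef_rot: [-3.132, -0.013, -3.095]
wrist_force: [-0.7, -0.7, 3.3]
finger_gap: 61.0
finger_force: 12.0
```

Emit:
step_arm(series=[0, 0, 25, 0, 0.5, 0, 0, 30, 0, 0.5, -20, 28, 0, 0, 0.5, -20, 28, 0, 0, 0.5, -20, 28, 0, 0, 0.5, -20, 29, 0, 0, 0.5, -20, 29, 0, 0, 0.5, -20, 29, 0, 0, 0.5, -18, 29, 0, 0, 0.5, 0, 0, -40, 0, 0.5, 0, 0, -40, 0, 0.5, 0, 0, -40, 0, 0.5, 0, 0, -40, 0, 0.5, 0, 0, -40, 0, 0.5, 0, 0, 0, 0, 0.5, 0, 0, 0, 0, 0.5])

```text
clock: 19.8
eef_pos: [530.6, 325.3, 114.1]
eef_rot: [-3.132, -0.013, -3.095]
wrist_force: [0.5, 1.0, -0.6]
finger_gap: 60.3
finger_force: 12.0
```

Emit:
step_arm(series=[-5, 28, 0, 0, 0.5, 0, 0, -15, 0, 0.5, 0, 0, -10, 0, 0.5, 0, 0, -4, 0, 0.5, 0, 0, 0, 0, 0.5])

```text
clock: 20.42
eef_pos: [525.1, 352.5, 83.0]
eef_rot: [-3.131, -0.015, -3.095]
wrist_force: [-0.1, -0.5, -0.5]
finger_gap: 60.7
finger_force: 12.0
```

Emit:
step_arm(series=[0, 0, -2, 0, 0.5, 0, 0, 0, 0, 0.3, 0, 0, 0, 0, 0.1, 0, 0, 0, 0, 0.1, 0, 0, 0, 0, 0.1, 0, 0, 30, 0, 0.1, 0, 0, 50, 0, 0.1, 0, 0, 60, 0, 0.1, -20, -40, 60, 0, 0.1, -20, -40, 40, 0, 0.1, -20, -40, 0, 0, 0.1, -20, -40, 0, 0, 0.1, 0, 0, 0, 0, 0.1])

```text
clock: 22.05
eef_pos: [447.5, 197.9, 312.1]
eef_rot: [-3.132, -0.014, -3.096]
wrist_force: [0.3, 0.7, -0.2]
finger_gap: 84.7
finger_force: 0.0
```

```bash
python3 d.py w5
python3 - <<'E'
from h import *
z=np.load('pics/w5.npz',allow_pickle=True);p,d,i=z['p'],z['d'],z['inf'][0];c=cloud(d,i)
m=((abs(c[...,2]-91)<6)&(c[...,0]>450)&(c[...,0]<620)&(c[...,1]>290)&(c[...,1]<420))
P=c[m]; 
if len(P)>50:
  r=cv2.minAreaRect(P[:,:2].astype(np.float32));print('carton',len(P),np.median(P[:,2]),np.array(r[0]),np.array(r[1]),r[2]); print(np.linalg.lstsq(np.c_[P[:,:2],np.ones(len(P))],P[:,2],rcond=None)[0].round(3))
m=(c[...,2]>55)&(c[...,2]<95)&(c[...,0]>405)&(c[...,0]<450)&(c[...,1]>85)&(c[...,1]<145)
P=c[m];print('handle',len(P),P.mean(0),P.min(0),P.max(0))
E
```

```text
22.05 [447.5 197.9 312.1] [-3.1 -0.  -3.1] [ 0.3  0.1  1.6 -0.   1.5 -1.3]
[367.4 196.8 467.3] [2.9 0.  1.6]
carton 1602 91.68548096502138 [526.3 353.2] [59.9 61.2] 1.8962417840957642
[ 0.   0.  86.1]
handle 336 [432.8 115.5  74.4] [421.8 101.7  65.6] [449.9 128.   78.7]
```

View pics/w5.png

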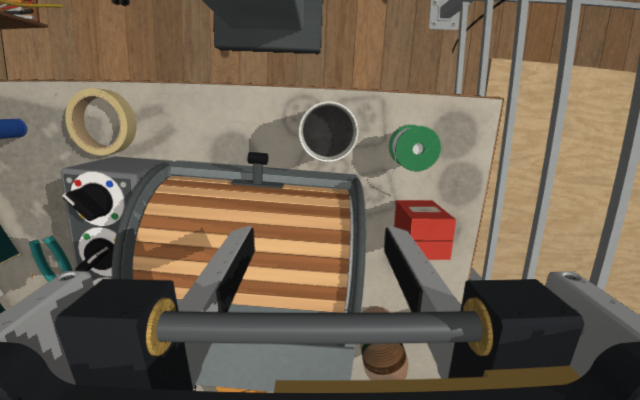

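The carton is standing level, and the handle bar centre is at (430,115,70). Next I'll go to the handle and work out the arc steps.

Emit:
step_arm(series=[-9, -42, 0, -0.043, 0.5, -9, -41, 0, -0.042, 0.5, 0, 0, -50, 0, 0.5, 0, 0, -50, 0, 0.5, 0, 0, -50, 0, 0.5, 0, 0, -40, 0, 0.5, 0, 0, 0, 0, 0.5])

```text
clock: 22.98
eef_pos: [429.4, 116.9, 119.3]
eef_rot: [-3.13, -0.02, 3.104]
wrist_force: [-0.2, 0.3, 1.8]
finger_gap: 47.3
finger_force: 0.0
```

Run:
```python
import numpy as np
a=.1+np.linspace(0,1.75,21); c,s=np.cos(np.radians(2.2)),np.sin(np.radians(2.2))
P=np.c_[-147*np.cos(a)*c,147*np.cos(a)*s,147*np.sin(a)]
Q=np.round(P-P[0]); D=np.diff(Q,axis=0).astype(int); print([x for r in D for x in list(map(int,r))+[0,1]]); print(Q[-1])
```

```text
[2, 0, 13, 0, 1, 3, 0, 12, 0, 1, 4, 0, 12, 0, 1, 5, -1, 12, 0, 1, 6, 0, 12, 0, 1, 7, 0, 10, 0, 1, 8, 0, 10, 0, 1, 9, -1, 10, 0, 1, 9, 0, 8, 0, 1, 11, 0, 8, 0, 1, 11, -1, 7, 0, 1, 11, 0, 6, 0, 1, 12, -1, 4, 0, 1, 12, 0, 4, 0, 1, 13, -1, 2, 0, 1, 13, 0, 2, 0, 1, 13, -1, 0, 0, 1, 12, 0, 0, 0, 1, 13, -1, -2, 0, 1, 13, 0, -3, 0, 1]
[187.  -7. 127.]
```

Descend to z ≈ 81 and pinch the handle.

Emit:
step_arm(series=[0, -2, -38, 0, 0.5, 0, 0, 0, 0, 0.8, 0, 0, 0, 0, 1, 0, 0, 0, 0, 1, 0, 0, 0, 0, 1], squeeze=15)

```text
clock: 23.6
eef_pos: [431.1, 113.2, 85.1]
eef_rot: [-3.129, -0.013, 3.104]
wrist_force: [0.6, -17.8, 3.2]
finger_gap: 25.8
finger_force: 15.0
```

Emit:
step_arm(series=[2, -2, 13, 0, 1, 3, 0, 12, 0, 1, 4, 0, 12, 0, 1, 5, -1, 12, 0, 1, 6, 0, 12, 0, 1, 7, 0, 10, 0, 1, 8, 0, 10, 0, 1, 9, -1, 10, 0, 1, 9, 0, 8, 0, 1])

```text
clock: 24.72
eef_pos: [483.9, 111.0, 183.0]
eef_rot: [-3.132, -0.015, 3.104]
wrist_force: [0.6, 5.7, -3.3]
finger_gap: 25.5
finger_force: 15.0
```

Emit:
step_arm(series=[11, 0, 8, 0, 1, 11, -1, 7, 0, 1, 11, 0, 6, 0, 1, 12, -1, 4, 0, 1, 12, 0, 4, 0, 1, 13, -1, 2, 0, 1, 13, 0, 2, 0, 1, 13, -1, 0, 0, 1, 12, 0, 0, 0, 1, 13, -1, -2, 0, 1, 11, 0, -3, 0, 1, 0, 0, 0, 0, 1])

```text
clock: 26.22
eef_pos: [616.9, 106.2, 211.4]
eef_rot: [-3.133, -0.011, 3.104]
wrist_force: [3.9, 7.3, 3.2]
finger_gap: 25.8
finger_force: 15.0
```

The shutter is up. Release it and back off toward the spool for a look.

Emit:
step_arm(series=[0, 0, 0, 0, 0.5, 0, 0, 0, 0, 0.5, 0, 0, 0, 0, 0.5, 0, 0, 40, 0, 0, 0, 0, 50, 0, 0, -35, 30, 0, 0, 0, -35, 30, 0, 0, 0, -35, 30, 0, 0, 0, -35, 30, 0, 0, 0, -35, 30, 0, 0, 0, 0, 0, 0, 0, 0])

```text
clock: 27.6
eef_pos: [438.6, 256.9, 300.8]
eef_rot: [-3.132, -0.014, 3.107]
wrist_force: [0.4, 1.1, 1.0]
finger_gap: 94.2
finger_force: 0.0
```

```bash
cat > tops.py <<'E'
from h import *
import sys
z=np.load(sys.argv[1],allow_pickle=True);p,d,i=z['p'],z['d'],z['inf'][0];c=cloud(d,i)
def top(name,x,y,zlo,zhi,r):
    m=(np.hypot(c[...,0]-x,c[...,1]-y)<r)&(c[...,2]>zlo)&(c[...,2]<zhi); P=c[m]
    if len(P)<30: print(name,len(P)); return
    q,rr=cv2.minEnclosingCircle(P[:,:2].astype(np.float32)); print(name,len(P),'z',np.median(P[:,2]),'mean',P.mean(0)[:2],'enc',np.array(q),rr)
for a in eval(sys.argv[2]): top(*a)
E
python3 d.py w6; python3 tops.py pics/w6.npz "[('spool',409,333,40,52,70),('cup',391,206,58,80,60),('carton',526,353,80,100,60),('handle',615,107,180,225,40)]"
```

```text
27.6 [438.6 256.9 300.8] [-3.1 -0.   3.1] [ 0.5  0.2  1.5 -0.   1.5 -1.1]
[358.8 262.1 456. ] [2.9 0.  1.5]
spool 1758 z 45.875394972023656 mean [409.1 333.3] enc [409.8 333.4] 32.3282585144043
cup 542 z 66.69088323844821 mean [393.4 201.7] enc [391.8 206.6] 39.20865249633789
carton 1246 z 91.51704761361881 mean [519.4 343.2] enc [526.3 352.7] 41.94417953491211
handle 202 z 200.02009099745774 mean [613.7 116.9] enc [616.  115.7] 8.301454544067383
```

View pics/w6.png

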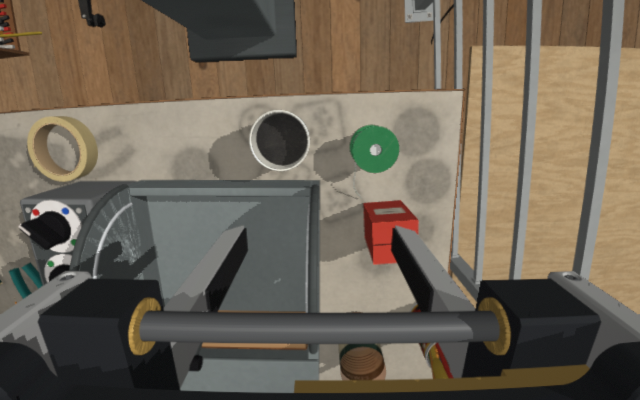

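The shutter stays up, the compartment is empty and the spool hasn't moved at (409.5,333.3). Its wire points right-rear, so I'll turn the fingers slightly away from it.

Emit:
step_arm(series=[-14, 38, 0, -0.15, 0, -15, 38, 0, -0.15, 0, 0, 0, -50, 0, 0, 0, 0, -50, 0, 0, 0, 0, -50, 0, 0, 0, 0, -40, 0, 0, 0, 0, 0, 0, 0])

```text
clock: 28.52
eef_pos: [411.0, 330.2, 108.0]
eef_rot: [-3.127, -0.018, 2.802]
wrist_force: [0.2, -0.2, 0.6]
finger_gap: 93.9
finger_force: 0.0
```

Emit:
step_arm(series=[-1, 3, -40, 0, 0, 0, 0, -36, 0, 0, 0, 0, 0, 0, 0, 0, 0, 0, 0, 0.6, 0, 0, 0, 0, 0.6, 0, 0, 0, 0, 0.6, 0, 0, 0, 0, 0.6], squeeze=20)

```text
clock: 29.4
eef_pos: [410.5, 334.6, 35.1]
eef_rot: [-3.132, -0.014, 2.804]
wrist_force: [-2.4, -4.4, 7.0]
finger_gap: 63.9
finger_force: 20.0
```

Emit:
step_arm(series=[0, 0, 40, 0, 0.6, 0, 0, 50, 0, 0.6, 0, 0, 55, 0, 0.6, 0, 0, 55, 0, 0.6, 26, -38, 5, 0.06, 0.6, 26, -38, 0, 0.06, 0.6, 26, -38, 0, 0.06, 0.6, 27, -38, 0, 0.06, 0.6, 27, -38, 0, 0.06, 0.6, 0, 0, 0, 0, 0.6, 0, 0, 0, 0, 0.6], squeeze=25)

```text
clock: 30.78
eef_pos: [541.8, 144.8, 238.9]
eef_rot: [-3.132, -0.016, 3.103]
wrist_force: [0.0, 0.5, -4.6]
finger_gap: 63.6
finger_force: 25.0
```

Emit:
step_arm(series=[0, 0, -45, 0, 0.6, 0, 0, -45, 0, 0.6, 0, 0, -45, 0, 0.6, 0, 0, -40, 0, 0.6, 0, 0, -8, 0, 0.6, 0, 0, -6, 0, 0.6, 0, 0, 0, 0, 0.6])

```text
clock: 31.65
eef_pos: [542.7, 144.9, 51.4]
eef_rot: [-3.132, -0.013, 3.104]
wrist_force: [-0.2, -0.3, -3.1]
finger_gap: 64.0
finger_force: 25.0
```

Emit:
step_arm(series=[0, 0, -3, 0, 0.6, 0, 0, 0, 0, 0.2, 0, 0, 0, 0, 0.2, 0, 0, 0, 0, 0.2, 0, 0, 30, 0, 0.2, 0, 0, 30, 0, 0.5, -24, 0, 0, 0, 1, -23, 0, 0, 0, 1, 0, 0, 0, 0, 1, 0, 0, 0, 0, 1, 0, 0, 0, 0, 1])

```text
clock: 33.02
eef_pos: [495.8, 144.5, 107.2]
eef_rot: [-3.131, -0.015, 3.103]
wrist_force: [0.2, 0.3, 0.8]
finger_gap: 18.4
finger_force: 0.0
```

```bash
python3 d.py w7; python3 tops.py pics/w7.npz "[('spool',542,144,48,66,50)]"
```

```text
33.025 [495.8 144.5 107.2] [-3.1 -0.   3.1] [ 0.2  0.4  1.7 -0.   1.1 -1.3]
[416.  150.  262.4] [2.9 0.  1.5]
spool 2229 z 57.73918005669529 mean [541.2 143.4] enc [541.3 143.1] 31.535850524902344
```

Emit:
step_arm(series=[0, -1, -30, 0, 1, 0, 0, -27, 0, 1, 10, 0, 0, 0, 1, 8, 0, 0, 0, 1, 7, 0, 0, 0, 1, 7, 0, 0, 0, 1, 7, 0, 0, 0, 1, 7, 0, 0, 0, 1, 5, 0, 0, 0, 1, 0, 0, 0, 0, 1])

```text
clock: 34.33
eef_pos: [546.7, 143.5, 50.3]
eef_rot: [-3.132, -0.014, 3.104]
wrist_force: [-0.2, -0.2, 0.3]
finger_gap: 0.2
finger_force: 0.0
```

Emit:
step_arm(series=[-15, 0, 0, 0, 1, -10, 0, 50, 0, 1, -10, 0, 50, 0, 1, 0, 0, 50, 0, 0, 0, 0, 50, 0, 0, 0, -40, 30, 0, 0, 0, -40, 0, 0, 0, 0, 0, 0, 0, 0])

```text
clock: 35.33
eef_pos: [511.3, 61.7, 280.7]
eef_rot: [-3.131, -0.014, 3.101]
wrist_force: [-0.3, -0.1, -1.0]
finger_gap: 47.4
finger_force: 0.0
```

```bash
python3 d.py w8; python3 tops.py pics/w8.npz "[('spool',580,144,48,66,50),('cap',405,-295,42,60,40),('tub',411,-391,33,50,60)]"
```

```text
35.325 [511.3  61.7 280.7] [-3.1 -0.   3.1] [ 0.1  0.2  1.5 -0.   1.4 -1.5]
[431.3  67.5 435.9] [2.9 0.  1.5]
spool 1257 z 57.93259685679817 mean [583.  149.6] enc [588.3 144.5] 32.24770736694336
cap 452 z 49.366425242961924 mean [ 405. -293.] enc [ 404.8 -295.2] 15.644308090209961
tub 1338 z 38.984545597612055 mean [ 424.1 -358.8] enc [ 421.4 -367.4] 35.24666213989258
```

View pics/w8.png

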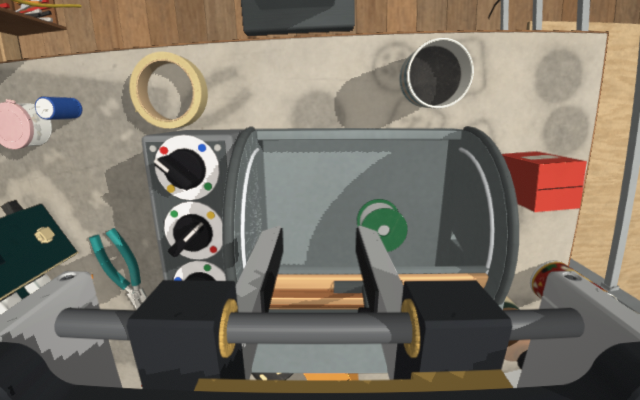

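The spool now sits at the back of the compartment at (588,144). The tub has been knocked to about (421,-367). I'll go there after checking the amplifier's extents.

Emit:
step_arm(series=[-12, -44, 0, 0, 0, -12, -44, 0, 0, 0, -12, -44, 0, 0, 0, -12, -44, 0, 0, 0, -12, -44, 0, 0, 0, -12, -44, 0, 0, 0, -12, -44, 0, 0, 0, 0, -42, 0, 0, 0, 0, 0, 0, 0, 0])

```text
clock: 36.5
eef_pos: [427.3, -287.6, 279.6]
eef_rot: [-3.132, -0.016, 3.102]
wrist_force: [0.5, 0.6, 0.1]
finger_gap: 93.9
finger_force: 0.0
```

```bash
python3 d.py w9; python3 tops.py pics/w9.npz "[('cap',405,-295,42,60,40),('tub',420,-367,36,46,60)]"
python3 - <<'E'
from h import *
for n in ['scene','side']:
    p,d,i=shot(n); c=cloud(d,i)
    for lo,hi in [(30,60),(60,120),(120,400)]:
        m=(c[...,2]>lo)&(c[...,2]<hi)&(c[...,0]>440)&(c[...,0]<800)&(c[...,1]<-180)&(c[...,1]>-520)
        P=c[m]; print(n,lo,len(P),P.min(0),P.max(0),np.percentile(P[:,0],2))
E
```

```text
36.5 [ 427.3 -287.6  279.6] [-3.1 -0.   3.1] [-0.7  0.2  1.5 -0.   1.4 -2.2]
[ 347.7 -282.1  434.9] [2.9 0.  1.5]
cap 409 z 50.083229449545115 mean [ 404.4 -295.9] enc [ 405.1 -295.7] 14.936604499816895
tub 1832 z 39.66699870820949 mean [ 422.6 -366.9] enc [ 421.8 -367.2] 34.41429901123047
scene 30 1110 [ 440.3 -519.9   30.1] [ 700.6 -342.3   60. ] 442.22711056605596
scene 60 1489 [ 546.3 -519.9   60.1] [ 699.9 -359.3  120. ] 548.6060774100017
scene 120 16638 [ 440.  -520.   120.2] [ 799.9 -180.   400. ] 459.22896284039405
side 30 918 [ 440.  -519.5   30. ] [ 699.2 -341.4   60. ] 441.8422633999502
side 60 1433 [ 546.1 -519.9   60. ] [ 699.6 -359.9  120. ] 548.9432251709451
side 120 14773 [ 440.1 -520.   120. ] [ 799.8 -180.   400. ] 536.9276131470732
```

View pics/w9.png

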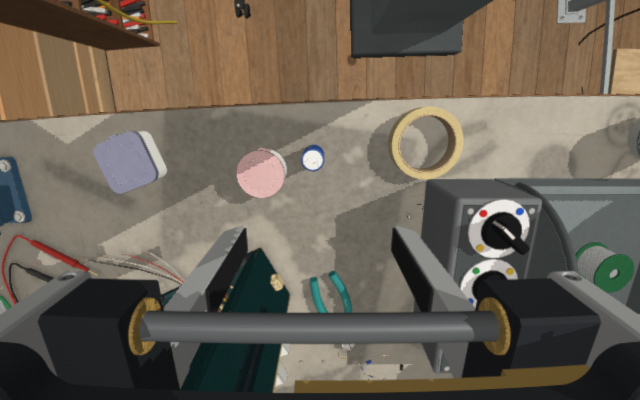

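The capacitor is at (405,-296) and the tub at (422,-367), both clear of the amplifier. I'll take the capacitor first, with the fingers turned away from the tub.

Emit:
step_arm(series=[-11, -4, 0, -0.17, 0.45, -11, -4, 0, -0.17, 0.45, 0, 0, -50, -0.16, 0.45, 0, 0, -50, 0, 0.45, 0, 0, -50, 0, 0.45, 0, 0, -50, 0, 0.45, 0, 0, -25, 0, 0.45, 0, 0, -18, 0, 0.45, 0, 0, 0, 0, 0.45, 0, 0, 0, 0, 0.8, 0, 0, 0, 0, 0.8, 0, 0, 0, 0, 0.8], squeeze=8)

```text
clock: 38.15
eef_pos: [405.6, -294.6, 38.0]
eef_rot: [-3.131, -0.014, 2.604]
wrist_force: [-0.0, 0.2, 4.4]
finger_gap: 29.6
finger_force: 8.0
```

Emit:
step_arm(series=[0, 0, 45, 0, 0.8, 0, 0, 55, 0, 0.8, 0, 0, 55, 0, 0.8, 0, 20, 50, 0, 0.8, 10, 44, 0, 0.1, 0.8, 10, 44, 0, 0.1, 0.8, 11, 44, 0, 0.1, 0.8, 11, 44, 0, 0.1, 0.8, 11, 44, 0, 0.1, 0.8, 11, 44, 0, 0, 0.8, 11, 44, 0, 0, 0.8, 11, 44, 0, 0, 0.8, 11, 44, 0, 0, 0.8, 9, 20, 0, 0, 0.8, 0, 0, 0, 0, 0.8, 0, 0, 0, 0, 0.8])

```text
clock: 40.15
eef_pos: [511.0, 140.8, 242.3]
eef_rot: [-3.131, -0.015, 3.103]
wrist_force: [0.1, -0.6, 0.3]
finger_gap: 30.0
finger_force: 8.0
```

Emit:
step_arm(series=[0, 0, -45, 0, 0.8, 0, 0, -45, 0, 0.8, 0, 0, -45, 0, 0.8, 0, 0, -40, 0, 0.8, 0, 0, -9, 0, 0.8, 0, 0, -6, 0, 0.8, 0, 0, -2, 0, 0.8, 0, 0, 0, 0, 0.7, 0, 0, 0, 0, 0.5, 0, 0, 0, 0, 0.5])

```text
clock: 41.4
eef_pos: [511.4, 141.6, 50.6]
eef_rot: [-3.132, -0.014, 3.104]
wrist_force: [0.1, 0.5, 0.5]
finger_gap: 45.3
finger_force: 0.0
```

Emit:
step_arm(series=[0, 0, 40, 0, 0.5, 0, 0, 55, 0, 0.2, 0, 0, 55, 0, 0, 0, -20, 50, 0, 0, -10, -44, 10, 0, 0, -10, -44, 0, 0, 0, -10, -44, 0, 0, 0, -10, -44, 0, -0.1, 0, -10, -44, 0, -0.1, 0, -10, -44, 0, -0.1, 0, -10, -44, 0, -0.1, 0, -10, -44, 0, -0.1, 0, -10, -44, 0, -0.1, 0, 0, -40, 0, 0, 0, 0, 0, 0, 0, 0])

```text
clock: 43.28
eef_pos: [420.7, -316.3, 259.9]
eef_rot: [-3.131, -0.015, 2.501]
wrist_force: [0.1, 0.9, -0.6]
finger_gap: 93.9
finger_force: 0.0
```

```bash
python3 d.py w10; python3 tops.py pics/w10.npz "[('tub',420,-367,36,46,60)]"
python3 - <<'E'
from h import *
z=np.load('pics/w10.npz',allow_pickle=True);p,d,i=z['p'],z['d'],z['inf'][0];c=cloud(d,i)
hsv=cv2.cvtColor(p,cv2.COLOR_BGR2HSV)
m=(np.hypot(c[...,0]-422,c[...,1]+367)<60)&(c[...,2]>30)&(hsv[...,1]>40)&((hsv[...,0]<10)|(hsv[...,0]>165))
P=c[m];print(len(P),np.median(P[:,2]))
H=cv2.convexHull(P[:,:2].astype(np.float32))[:,0]
s=np.linalg.lstsq(np.c_[2*H,np.ones(len(H))],(H**2).sum(1),rcond=None)[0][:2]
med=np.array(s)
for _ in range(5):
    r=np.hypot(*(H-med).T); k=r<np.median(r)+1.5; med=np.linalg.lstsq(np.c_[2*H[k],np.ones(k.sum())],(H[k]**2).sum(1),rcond=None)[0][:2]
print('centre',med); a=np.degrees(np.arctan2(*(P[:,:2]-med).T[::-1])); r=np.hypot(*(P[:,:2]-med).T)
print([(b,round(float(r[(a>=b)&(a<b+20)].max()),1)) for b in range(-180,180,20)])
sd=(np.hypot(c[...,0]-422,c[...,1]+367)<60)&(c[...,2]>6); Q=c[sd]; print(Q.min(0),Q.max(0))
E
```

```text
43.275 [ 420.7 -316.3  259.9] [-3.1 -0.   2.5] [-0.7  0.2  1.5 -0.   1.4 -1.6]
[ 357.5 -266.7  415.2] [2.9 0.  0.9]
tub 1881 z 39.68730306163917 mean [ 423.1 -366.6] enc [ 422.2 -368.3] 34.38258743286133
1887 39.69261069570592
centre [ 424.3 -367.9]
[(-180, 32.5), (-160, 32.3), (-140, 32.1), (-120, 31.5), (-100, 31.8), (-80, 31.6), (-60, 31.9), (-40, 32.7), (-20, 32.2), (0, 31.9), (20, 32.0), (40, 32.1), (60, 32.5), (80, 32.7), (100, 61.8), (120, 60.1), (140, 36.2), (160, 36.1)]
[ 362.2 -399.5    6.3] [ 456.1 -312.4  373.1]
```

The tub is centred at (424,-368) with its tab toward about 160°. I'll grip across that.

Emit:
step_arm(series=[3, -26, 0, 0.12, 0, 0, -26, 0, 0.12, 0, 0, 0, -50, 0, 0, 0, 0, -50, 0, 0, 0, 0, -50, 0, 0, 0, 0, -45, 0, 0, 0, 0, -20, 0, 0, 0, 0, -14, 0, 0, 0, 0, 0, 0, 0, 0, 0, 0, 0, 0.5, 0, 0, 0, 0, 0.5, 0, 0, 0, 0, 0.5, 0, 0, 0, 0, 0.5], squeeze=8)

```text
clock: 44.95
eef_pos: [424.3, -366.6, 31.6]
eef_rot: [-3.131, -0.014, 2.744]
wrist_force: [-0.0, 0.5, 3.1]
finger_gap: 63.4
finger_force: 8.0
```

Emit:
step_arm(series=[0, 0, 45, 0, 0.5, 0, 0, 55, 0, 0.5, 0, 0, 55, 0, 0.5, 0, 21, 53, 0, 0.5, 10, 42, 0, 0.06, 0.5, 10, 42, 0, 0.06, 0.5, 11, 42, 0, 0.06, 0.5, 11, 42, 0, 0.06, 0.5, 11, 42, 0, 0.06, 0.5, 11, 42, 0, 0.06, 0.5, 11, 42, 0, 0, 0.5, 11, 42, 0, 0, 0.5, 11, 42, 0, 0, 0.5, 8, 42, 0, 0, 0.5, 0, 0, 0, 0, 0.5, 0, 0, 0, 0, 0.5])

```text
clock: 46.95
eef_pos: [529.1, 74.2, 239.1]
eef_rot: [-3.131, -0.015, 3.104]
wrist_force: [0.4, -0.4, 0.2]
finger_gap: 63.5
finger_force: 8.0
```

Emit:
step_arm(series=[7, 1, -45, 0, 0.5, 0, 0, -45, 0, 0.5, 0, 0, -45, 0, 0.5, 0, 0, -40, 0, 0.5, 0, 0, -10, 0, 0.5, 0, 0, -6, 0, 0.5, 0, 0, -2, 0, 0.5, 0, 0, 0, 0, 0.24, 0, 0, 0, 0, 0.24, 0, 0, 0, 0, 0.24])

```text
clock: 48.2
eef_pos: [536.4, 75.6, 46.6]
eef_rot: [-3.132, -0.014, 3.104]
wrist_force: [-1.0, 0.1, -0.3]
finger_gap: 71.3
finger_force: 0.0
```

Emit:
step_arm(series=[0, 0, 30, 0, 0.24, 0, 0, 50, 0, 0.24, 0, 0, 60, 0, 0.3, 0, 0, 60, 0, 0.5, -10, 15, 40, 0, 0.5, -10, 15, 0, 0, 0.5, 0, 0, 0, 0, 0.5])

```text
clock: 49.08
eef_pos: [515.5, 106.2, 285.4]
eef_rot: [-3.131, -0.016, 3.105]
wrist_force: [0.2, -0.5, -0.5]
finger_gap: 47.0
finger_force: 0.0
```

```bash
python3 d.py w11; python3 tops.py pics/w11.npz "[('spool',588,144,48,66,45),('cap',511,141,56,70,30),('tub',536,75,46,58,60),('handle',615,107,185,225,40)]"; python3 bars.py pics/w11.npz
```

```text
49.075 [515.5 106.2 285.4] [-3.1 -0.   3.1] [ 0.1  0.2  1.5 -0.   1.4 -1.4]
[435.9 111.6 440.8] [2.9 0.  1.5]
spool 1350 z 57.868810597133944 mean [584.6 140.6] enc [588.3 144. ] 32.28156661987305
cap 419 z 62.19225751885358 mean [512.  141.6] enc [512.5 142. ] 15.09904670715332
tub 1869 z 51.81296051565738 mean [536.6  79.1] enc [539.2  92.5] 47.386173248291016
handle 355 z 199.1782527285113 mean [610.  107.7] enc [610.9 107.7] 12.376715660095215
red mark -134.15570550657804 46 [-20.9 -21.5] pointer -132.44219837828908 564 [481.7 -79.9] turn needed -1.713507128288967
yel mark 131.47847578772493 41 [-20.1  22.7] pointer 131.84264040481386 422 [554.9 -82.3] turn needed -0.36416461708893166
blu mark -113.26409814693092 27 [-12. -28.] pointer -71.36658046419062 154 [621.6 -97.2] turn needed -41.8975176827403
```

View pics/w11.png

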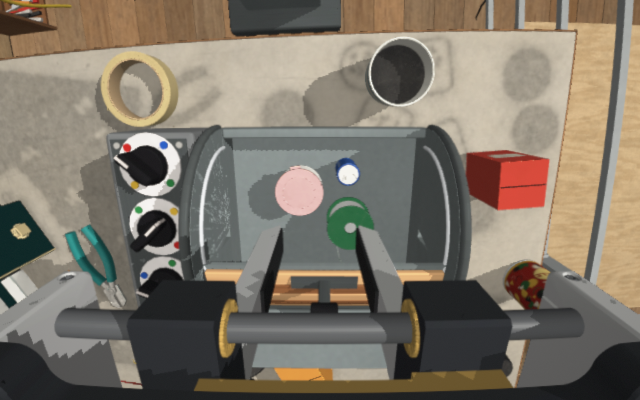

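All three items stand inside. Now back to the handle.

Emit:
step_arm(series=[34, 0, 0, 0, 0.5, 34, 0, 0, 0, 0.5, 33, 0, 0, 0, 0.5, 0, 0, -40, 0, 0.5, 0, 0, -34, 0, 0.5, 0, 0, 0, 0, 0.5, 0, 0, 0, 0, 1, 0, 0, 0, 0, 1, 0, 0, 0, 0, 1, 0, 0, 0, 0, 1], squeeze=15)

```text
clock: 50.38
eef_pos: [617.6, 106.3, 213.6]
eef_rot: [-3.133, -0.012, 3.104]
wrist_force: [0.7, 5.7, 3.6]
finger_gap: 25.9
finger_force: 15.0
```

Gripped. Now I'll run the arc backwards.

Emit:
step_arm(series=[-13, 0, 3, 0, 1, -13, 1, 2, 0, 1, -12, 0, 0, 0, 1, -13, 1, 0, 0, 1, -13, 0, -2, 0, 1, -13, 1, -2, 0, 1, -12, 0, -4, 0, 1, -12, 1, -4, 0, 1, -11, 0, -6, 0, 1, -11, 1, -7, 0, 1, -11, 0, -8, 0, 1])

```text
clock: 51.75
eef_pos: [483.3, 111.0, 185.4]
eef_rot: [-3.133, -0.013, 3.104]
wrist_force: [0.2, 6.3, 3.1]
finger_gap: 25.8
finger_force: 15.0
```

Emit:
step_arm(series=[-9, 0, -8, 0, 1, -9, 1, -10, 0, 1, -8, 0, -10, 0, 1, -7, 0, -10, 0, 1, -6, 0, -12, 0, 1, -5, 1, -12, 0, 1, -4, 0, -12, 0, 1, -3, 0, -12, 0, 1, -2, 0, -14, 0, 1, 0, 0, -3, 0, 1, 0, 0, 0, 0, 1])

```text
clock: 53.12
eef_pos: [429.7, 112.8, 80.4]
eef_rot: [-3.132, -0.016, 3.103]
wrist_force: [-3.8, 6.7, -0.8]
finger_gap: 26.0
finger_force: 15.0
```

Emit:
step_arm(series=[0, 0, -3, 0, 1, 0, 0, 0, 0, 1, 0, 0, 0, 0, 0.5, 0, 0, 0, 0, 0.5, 0, 0, 0, 0, 0.5, 0, 0, 50, 0, 0.5, 0, 0, 60, 0, 0.5, 0, -10, 60, 0, 0.5, 15, -40, 60, 0, 0.5, 15, -40, 20, 0, 0.5, 15, -40, 10, 0, 0.5, 15, -30, 0, 0, 0.5, 0, 0, 0, 0, 0.5])

```text
clock: 54.75
eef_pos: [488.3, -42.9, 328.5]
eef_rot: [-3.131, -0.016, 3.101]
wrist_force: [0.0, 1.5, -0.6]
finger_gap: 46.9
finger_force: 0.0
```

```bash
python3 d.py w12; python3 bars.py pics/w12.npz; python3 tops.py pics/w12.npz "[('cup',391,206,58,80,60),('mask',399,-137,15,35,70)]"
python3 - <<'E'
from h import *
for f0 in ['w1','w12']:
    z=np.load(f'pics/{f0}.npz',allow_pickle=True);p,d,i=z['p'],z['d'],z['inf'][0];c=cloud(d,i)
    m=(c[...,2]>60)&(c[...,2]<95)&(c[...,0]>405)&(c[...,0]<438)&(c[...,1]>95)&(c[...,1]<135)
    P=c[m];print(f0,'handle',len(P),P.mean(0),np.percentile(P,95,axis=0))
E
```

```text
54.75 [488.3 -42.9 328.5] [-3.1 -0.   3.1] [-0.2  0.1  1.5 -0.   1.5 -1.7]
[408.7 -37.2 483.9] [2.9 0.  1.5]
red mark -134.31121659660025 30 [-21.2 -21.7] pointer -134.21490470253005 397 [481.8 -81.8] turn needed -0.09631189407019747
yel mark 131.49351956939753 31 [-19.9  22.5] pointer 138.21369793235468 234 [550.5 -78.5] turn needed -6.720178362957142
blu mark 0.0 0 [0, 0] pointer -115.52517655779387 341 [627.2 -87.1] turn needed 115.52517655779388
cup 774 z 66.09444917474568 mean [391.5 208.5] enc [392.4 205.6] 39.53450012207031
mask 1576 z 23.973250475092215 mean [ 392.7 -139.7] enc [ 401.7 -129.9] 63.004058837890625
w1 handle 242 [429.7 112.1  75.4] [436.8 125.4  78.5]
w12 handle 258 [429.8 112.3  75.5] [437.  125.1  78.4]
```

The shutter is fully down and the code is still set. Now I'll turn the front dial off its colour.

Emit:
step_arm(series=[-5, -20, -10, -0.177, 0.5, 0, -20, -10, -0.177, 0.5, 0, 0, -10, -0.177, 0.5, 0, 0, -10, -0.177, 0.5, 0, 0, -10, -0.177, 0.5, 0, 0, -10, -0.177, 0.5, 0, 0, -10, -0.177, 0.5, 0, 0, -10, -0.177, 0.5, 0, 0, -10, -0.177, 0.5, 0, 0, -10, -0.177, 0.5, 0, 0, -10, -0.177, 0.5, 0, 0, -10, -0.177, 0.5, 0, 0, -10, -0.177, 0.5, 0, 0, 0, 0, 0.5])

```text
clock: 56.55
eef_pos: [482.5, -80.4, 198.8]
eef_rot: [-3.13, -0.014, 0.805]
wrist_force: [0.7, -0.7, 0.2]
finger_gap: 47.3
finger_force: 0.0
```

Emit:
step_arm(series=[1, -2, -42, 0, 0.5, 0, 0, 0, 0, 1, 0, 0, 0, 0, 1, 0, 0, 0, 0, 1, 0, 0, 0, 0, 1, 0, 0, 0, -0.175, 1, 0, 0, 0, -0.175, 1, 0, 0, 0, -0.175, 1, 0, 0, 0, -0.175, 1, 0, 0, 0, -0.175, 1, 0, 0, 0, -0.175, 1, 0, 0, 0, 0, 1, 0, 0, 0, 0, 0.5, 0, 0, 0, 0, 0.5, 0, 0, 40, 0, 0.5, -10, 0, 50, 0, 0.5, -20, 0, 50, 0.1, 0, -20, 0, 30, 0.1, 0, 0, 0, 0, 0, 0])

```text
clock: 58.92
eef_pos: [433.8, -83.4, 329.3]
eef_rot: [-3.132, -0.019, -0.047]
wrist_force: [0.4, -0.7, 0.1]
finger_gap: 73.6
finger_force: 0.0
```

```bash
python3 - <<'E'
from h import *
p,d,i=shot('side','fin');c=cloud(d,i); hsv=cv2.cvtColor(p,cv2.COLOR_BGR2HSV)
np.savez('pics/fin.npz',p=p,d=d,inf=np.array([i],dtype=object)); print(manip.read_state()['clock'])
m=(c[...,2]>85)&(c[...,2]<96)&(c[...,0]>480)&(c[...,0]<580)&(c[...,1]>300)&(c[...,1]<410)
P=c[m]; print('carton',len(P),np.median(P[:,2]),P.mean(0))
E
python3 bars.py pics/fin.npz; python3 d.py w13; python3 bars.py pics/w13.npz
```

```text
58.975
carton 146 90.90570527511147 [518.6 355.2  90.8]
red mark -132.67859192040757 2 [-20.2 -21.9] pointer 169.94736789509426 75 [478.9 -89.5] turn needed 57.3740401844982
yel mark 131.17221133691731 5 [-19.3  22. ] pointer 129.83426411699375 67 [553.  -92.4] turn needed 1.3379472199235636
blu mark -111.64340528088775 5 [-10.8 -27.2] pointer -115.48746619804771 43 [626.7 -93.8] turn needed 3.8440609171599647
58.975 [434.  -83.3 327.4] [-3.1 -0.  -0. ] [-0.3 -0.   1.7  0.   1.5  1.3]
[512.4 -87.8 482.8] [ 2.9  0.  -1.6]
red mark -134.44423929277173 30 [-21.2 -21.6] pointer 165.58505805206966 372 [483.7 -82.9] turn needed 59.97070265515862
yel mark 131.12480332561177 42 [-19.7  22.6] pointer 133.06770007908932 473 [556.3 -85.3] turn needed -1.9428967534775552
blu mark -113.13848105232272 46 [-11.8 -27.6] pointer -98.01297069361652 114 [620.6 -98.6] turn needed -15.125510358706208
```

The front dial is 60° off its colour, the shutter is down, the carton is upright and the robot is touching nothing.

```bash
python3 -c "
from cell import manip
print(manip.sign_off())"
```

```text
the job is handed in; nothing more can be done
None
```

The job is handed in with no verdict returned: the spool, tub and capacitor (the only stock present) are in the locker, the shutter is fully down, the red carton stands upright on the desk, the front dial is 60° off red, and the cup and masking tape were not touched.

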